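Park the crucible carrier and lift the crucible with tongs

TASK

The crucible on the hot plate is ready to come off: hold the steel carrier it sits on by its upright lug and slide it, without lifting it, to the centre of the other, empty ring mark, and let go of it. Then pick up the spring tongs lying on the bench, close their jaws round the crucible, and lift it upright well clear of the carrier (about 10 cm), never touching the crucible with the gripper's fingers and leaving the carrier on its mark and the notebook, beaker and jar alone. Finish while still holding the crucible up in the squeezed tongs; do not put anything down.

Things in the scene. Friction and masses are not known exactly. Their poses are not given: they have to be found in the camera images.
- plate: Flat two-place hot plate, grey housing with a white ceramic top, 170 (its x) x 300 (its y) x 24 mm high, fixed; its top is 24 mm above the bench. Origin at the centre of its underside. The two ring marks lie on its y axis, 70 mm to either side of its centre.
- place_start: Flat dark ring mark (100 mm diameter, no height) on the hot plate where the carrier stands at first; origin at its centre, on the plate's top.
- place_rest: The other, equal ring mark on the hot plate, empty at first: here the carrier must go. Origin at its centre, on the plate's top. Which of the two is on the left varies.
- carrier: Loose round steel carrier plate, 88 mm diameter, 6 mm thick, 0.45 kg, with a low seat rim (17 mm inner radius, 4 mm high) in which the crucible stands. Origin at the centre of its underside, below the crucible; its x axis points to the lug. The disc just fits inside the ring marks.
- carrier_lug (a point): Point to grip on the carrier's upright dark lug: 45 mm above the carrier's underside and 62 mm from the carrier's centre along the carrier's x axis (on the far side seen from the robot). The lug is 12 mm thick along the carrier's y axis, 18 mm along its x axis, and its top is 65 mm above the carrier's underside.
- crucible: Loose white porcelain crucible, open at the top, 42 mm high, outer diameter 25 mm at the foot, 34 to 35 mm from 20 to 38 mm up, 38 mm at the lip; 45 g. Origin at the centre of its underside, which stands 6 mm above the carrier's underside; z is its axis.
- crucible_mid (a point): Centre of the crucible, half-way up (21 mm above its underside).
- tongs_grip (a point): Steel spring tongs lying flat on the bench, 210 mm long, 24 mm high, 0.11 kg. This point: the middle between the two finger paddles, 12 mm above the tongs' underside, within 15 mm of the centre of mass; x points along the tongs to the jaws, z up. The flat paddles are 34 mm long along x, 24 mm high, 50 mm apart over their outer faces at rest (open). Pinch them from above, along the tongs' y.
- tongs_jaw (a point): Middle between the tongs' two jaws, on the tongs' axis 100 mm ahead of the grip point, 12 mm above the tongs' underside. Jaws are V-shaped inward, 28 mm long along the axis, 22 mm high; the free gap between them is about 50 mm when open, enough to be lowered over the crucible.
- tongs_left: Left arm of the tongs with paddle and jaw; origin on the pivot, 95 mm behind the grip point. The arms close together, up to 0.10 rad each, and spring open: each paddle pushes out with about 5 N at rest, 8 N when the jaws meet the crucible (paddles then about 37 mm over their outer faces; 31 mm when shut on nothing).
- tongs_right: Right arm, mirror image of the left, origin on the same pivot. Squeezed only to 44 to 47 mm over the paddles, the tongs can be carried while the jaws stay open enough to pass over the crucible; a squeeze of 20 to 30 N then holds the crucible firmly.
- lab_book: Spiral-bound lab notebook lying flat, 210 x 152 x 14 mm, origin at the centre of its underside. Bystander. It lies on the other side of the hot plate from the tongs; which side varies.
- beaker: Glass beaker 72 mm across, 92 mm high, origin at the centre of its underside. Bystander.
- jar: Screw-lid sample jar, 63 mm across, 72 mm high, origin at the centre of its underside. Bystander.
Not all that is in view belongs to the job. There is more than one size of the carrier; the job needs the largest.

How it is judged:
On the way, in this order (a step that is already met when the one before it is completed fails the run):
1. the carrier stands on the empty mark with the crucible in its seat, let go and at rest (horizontal distance between carrier and place_rest below 0.012 m and horizontal distance between crucible and carrier below 0.008 m and height (world z) of crucible below 0.036 m and angle between crucible's own z axis and vertical below 0.15 rad and linear speed of carrier below 0.01 m/s and contact force between the fingers and carrier below 0.1 N), for 0.2 s.
2. both jaws of the tongs are closed on the crucible, the tongs squeezed by the gripper (contact force between each of tongs_left, tongs_right and crucible above 0.4 N and contact force between the fingers and tongs_left above 1 N and contact force between the fingers and tongs_right above 1 N), for 0.2 s.
At the end, for the whole second after the job is handed in: Both jaws of the squeezed tongs hold the crucible still (over 0.4 N each, fingers over 1 N on each arm), its underside 90 mm or more above the bench, within 0.35 rad of upright, touching no carrier; the carrier lies on the plate within 15 mm of the centre of the formerly empty mark (all of step 2 and height (world z) of crucible above 0.09 m and angle between crucible's own z axis and vertical below 0.35 rad and height (world z) of tongs_grip above 0.08 m and linear speed of crucible below 0.03 m/s and contact force between crucible and carrier below 0.05 N and horizontal distance between carrier and place_rest below 0.015 m and height (world z) of carrier below 0.03 m); the arm keeps its last pose, push and grip.
It fails at once if the carrier is lifted off the plate (over 6 mm) or tipped (height (world z) of carrier above 0.03 m or angle between carrier's own z axis and vertical above 0.12 rad).
It fails at once if the gripper's fingers touch the crucible (contact force between the fingers and crucible above 0.3 N).
It fails at once if the notebook, beaker or jar is moved over 25 mm (distance of any of lab_book, beaker, jar from where it was at the start of the episode above 0.025 m).
It also fails if it takes over 64 s, if anything falls off the work surface, if the arm or the gripper's body presses on something with over 40 N, if the wrist force passes 120 N, or if a joint passes its speed limit or range.

ROBOT

A 7-joint arm with a two-finger parallel gripper is mounted at the origin on a cart in front of the work surface, level with it; the furniture and walls round the work are solid. World frame = base frame: x ahead of the robot, y to its left, z up, the work surface at z = 0. Lengths are in m, angles in rad, forces in N, time in s.
With the tool pointing down it reaches from about 0.35 to 0.9 m from the base axis. Payload 8.1 kg.
Tool frame: the origin (TCP) lies between the finger pads; the fingertips stand ahead of it and the grasp point (between the pads) is the TCP (arm.nose_length is the z of the fingertips in the tool frame, in m); z points along the fingers, y is the line along which they close (so a half turn about z gives the same grasp; the last joint's range is limited). The gripper opens to 92 mm and grips with 3 to 60 N. Pads are 19 mm wide; open, the fingers measure 130 mm over their backs; the gripper's body (75 mm by 190 mm) begins 47 mm behind the grasp point.
Start: joints at [-1.261, 0.434, 0.025, 1.573, -0.012, 1.134, -0.075], TCP at [0.251, 0.573, 0.246] pointing down, gripper open.
Joint ranges: [-2.62, 2.62], [-0.44, 2.09], [-1.27, 1.32], [0.08, 2.57], [-1.32, 4.46], [0.12, 2], [-2.74, 2.74]. Speed limits (rad/s): [2.22, 2.22, 3.01, 3.01, 3.14, 3.14, 3.14].

INTERFACE

Orientations are given as a rotation vector (axis times angle).
In Python, from cell import sensors, optics, arm gives the robot as it stands.
- The arm moves only by the tool arm_command, never from a script. Its argument "deltas" is one flat list of numbers, 7 for each row, row after row: the turn, a rotation vector about the world's x, y, z as a fraction of full scale, then the shift along the world's x, y, z as a fraction of full scale, then the finger opening in mm, from 0 to 91.8. In form: [wx, wy, wz, dx, dy, dz, fingers, wx, wy, wz, dx, dy, dz, fingers, ...]. A call has 1 to 20 rows; each row is the pose to reach, as a shift and turn from the pose commanded when the call began; what a row does not reach only later rows make up. Full scale, the value 1, is 1 m for a shift and 90 degrees for a turn. A row lasts 1/10 s, in which the tool goes at most 50 mm and 8.59 degrees, less where a joint would pass 70% of its speed; a pose out of reach is approached as far as the arm can. A call with a number of a shift or a turn outside -1 to 1 is refused whole. A call with a gripper value outside its range is refused whole. The fingers move at their own pace and stop on an object; "force" is the grip in N (left out, the last holds). Time passes only in rows, so rows that repeat a pose let the fingers close. It gives the time, the measured TCP pose, the force, the opening and the grip force at its end, in the units of the state.
- sensors.observe(): the state, without advancing time (a new reading comes with each control period).
- optics.get_image(name): name is "side" or "top"; returns the picture (400x640x3 uint8, blue, green, red); there is no depth.
- optics.calibration(name): a dict with "camera_matrix" (3x3 intrinsics, pixels), "D" ([k1, k2, p1, p2, k3] as OpenCV has them; the pictures are not rectified), "rvec" (rotation vector, rad) and "tvec" (3), from world to camera coordinates, as OpenCV has them. Camera axes: x right, y down, z forward; pixel columns grow to the right and rows downward; lengths in m; the calibration is good to about 2 mm. A picture is of the moment at which its call begins. calibration takes no time and is no camera call.
- arm.sign_off(): hands the job in; it is judged then, once.
The state is a dict: "clock": time; "joints": joint angles; "dq": joint speeds; "joint_efforts": joint torques, N m; "position": TCP position; "ee_rot": TCP orientation; "force": force on the tool from outside, world axes, zero at the start; "ft_torque": the same for the moment, N m; "width": opening from 0.0 (shut) to 1.0 (fully open); "gripper_force": force on a finger pad.
Only numpy, scipy, OpenCV 4.12 (cv2) and the standard library are available. Lean on these libraries where they do the work, as an engineer would, in place of code of your own. Each camera call takes 0.05 s, during which the arm holds its last target. There are 200 camera calls.

## Working session

There is one attempt and no reset: what is moved stays moved. The work goes in short steps, Python scripts to look and compute and a tool call to move; the robot and the scene stay as the last step left them, time stands still between calls to the robot, and variables do not carry over. Pictures are saved under pics/ and viewed, at most 10 in all, crops included, and the job is handed in when it is done.

Besides the shell and the picture viewer there is one more tool, called after ">>>" in YAML: its name, and indented under it one key for each argument. arm_command: Moves the arm, as the interface text tells. Its arguments: {"type":"object","properties":{"deltas":{"type":"array","items":{"type":"number"}},"force":{"type":"number"}},"required":["deltas"]}

```bash
mkdir -p pics; ls
python3 - <<'E'
from cell import sensors, optics, arm
import cv2
s=sensors.observe(); print(s, arm.nose_length)
for n in("top","side"):
    cv2.imwrite(f"pics/{n}0.png",optics.get_image(n)); print(optics.calibration(n))
E
```

```text
pics
{'clock': 0.0, 'joints': array([-1.26059401,  0.43525056,  0.02495926,  1.57408059, -0.01159869,
        1.13400368, -0.0750909 ]), 'dq': array([ 1.00495056e-05,  6.42062993e-04,  4.65640889e-04, -7.76198961e-05,
       -1.98563861e-04,  2.98568778e-04,  1.19220996e-03]), 'joint_efforts': array([ 1.02642756e-03, -6.67849159e+01,  9.84927267e-01, -3.14453495e+01,
       -6.08055596e-02,  4.30275255e-02,  1.52030452e-04]), 'position': array([0.25058749, 0.5720441 , 0.24493405]), 'ee_rot': array([-6.43868455e-01, -3.07471112e+00,  2.49133172e-03]), 'force': array([-0.17254405, -0.18425182,  0.15054986]), 'ft_torque': array([0.02166509, 0.0099558 , 0.04594341]), 'gripper_force': 0.0, 'width': 1.0075692346242129} 0.019
{'camera_matrix': array([[437.58993407,   0.        , 320.15174482],
       [  0.        , 437.58993407, 192.66229862],
       [  0.        ,   0.        ,   1.        ]]), 'D': array([-0.09003573,  0.        ,  0.        ,  0.        ,  0.        ]), 'rvec': array([ 2.1367793 , -2.09941514,  0.21400713]), 'tvec': array([0.00428414, 0.56646186, 1.30776446])}
{'camera_matrix': array([[489.33211209,   0.        , 317.72531937],
       [  0.        , 489.33211209, 200.67363072],
       [  0.        ,   0.        ,   1.        ]]), 'D': array([-0.0733922,  0.       ,  0.       ,  0.       ,  0.       ]), 'rvec': array([ 1.96775154, -0.62507725,  0.36347236]), 'tvec': array([-0.44450745,  0.23539631,  1.05468228])}
```

View pics/top0.png

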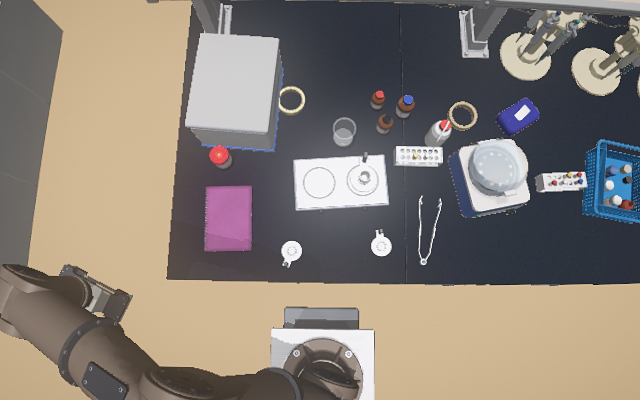

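View pics/side0.png

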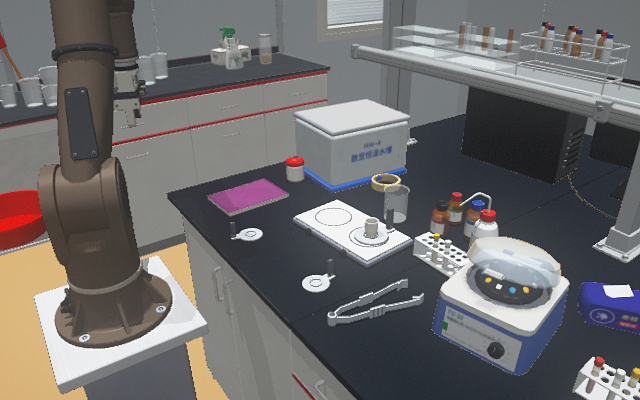

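The top view shows the hot plate (340,182), with the empty ring on its left at (319,182). There are three carrier candidates: the one on the plate at (364,178), and loose ones at (291,250) and (381,244). The plate one is the largest and holds the crucible, so that is the one meant. The tongs lie at (428,230) with their jaws up-image. The side view agrees: carrier at (370,235), tongs at (375,302). An enlarged crop will confirm this.

```bash
cat > h.py <<'E'
import cv2, numpy as np
from cell import sensors, optics, arm
def ray(n,p,z):
    c=optics.calibration(n); R=cv2.Rodrigues(c["rvec"])[0]
    u=cv2.undistortPoints(np.array([[p]],float),c["camera_matrix"],c["D"])[0,0]
    o=-R.T@c["tvec"]; d=R.T@np.array([u[0],u[1],1]); return (o+d*(z-o[2])/d[2]).round(4)
def pix(n,P):
    c=optics.calibration(n); return cv2.projectPoints(np.array([P],float),c["rvec"],c["tvec"],c["camera_matrix"],c["D"])[0][0,0].round(1)
def crop(n,x0,y0,x1,y1,k,f,im=None):
    im=optics.get_image(n) if im is None else im
    cv2.imwrite(f"pics/{f}.png",cv2.resize(im[y0:y1,x0:x1],None,fx=k,fy=k,interpolation=cv2.INTER_CUBIC))
E
python3 - <<'E'
from h import *
im=cv2.imread("pics/top0.png")
crop("top",285,140,455,270,4,"c0",im)
# plate: white blob rect
g=cv2.cvtColor(im,cv2.COLOR_BGR2GRAY)
m=(g>140).astype(np.uint8); 
cs,_=cv2.findContours(m[130:275,280:460],cv2.RETR_EXTERNAL,cv2.CHAIN_APPROX_NONE,offset=(280,130))
for c in cs:
    if len(c)>40: 
        r=cv2.minAreaRect(c); print(r,[ray("top",p,.024).tolist()[:2] for p in cv2.boxPoints(r)])
# empty ring: dark pixels near 319,182
ys,xs=np.nonzero(g[162:204,299:340]<g[182,319]-25)
e=cv2.fitEllipse(np.c_[xs+299,ys+162].astype(np.float32)); print(e,ray("top",e[0],.024))
E
```

```text
((289.25, 252.75), (19.798988342285156, 26.16295051574707), 45.0) [[0.3724, 0.1575], [0.4311, 0.1016], [0.3883, 0.0567], [0.3301, 0.1126]]
((379.25, 244.25), (24.748737335205078, 19.798988342285156), 45.0) [[0.4162, -0.1241], [0.461, -0.1683], [0.4067, -0.223], [0.3626, -0.1787]]
((429.42523193359375, 230.1617431640625), (22.117843627929688, 68.00624084472656), 1.1691392660140991) [[0.3518, -0.2935], [0.5678, -0.303], [0.5676, -0.3749], [0.3511, -0.3633]]
((340.1595458984375, 180.55255126953125), (53.894840240478516, 93.56743621826172), 86.42366790771484) [[0.6907, 0.1085], [0.7164, -0.1958], [0.5382, -0.2042], [0.5142, 0.0925]]
((418.5, 156.0), (20.0, 47.0), 90.0) [[0.7333, -0.2284], [0.7369, -0.3845], [0.6687, -0.3816], [0.6655, -0.2271]]
((441.0, 135.5), (11.0, 18.0), 90.0) [[0.7916, -0.3532], [0.7932, -0.414], [0.7549, -0.4121], [0.7533, -0.3517]]
((344.5, 137.5), (15.0, 21.0), 90.0) [[0.7842, -0.0278], [0.7856, -0.097], [0.7339, -0.097], [0.7326, -0.0283]]
((318.85345458984375, 182.41690063476562), (30.460769653320312, 31.25840950012207), 93.85826110839844) [0.6063 0.019  0.024 ]
```

View pics/c0.png

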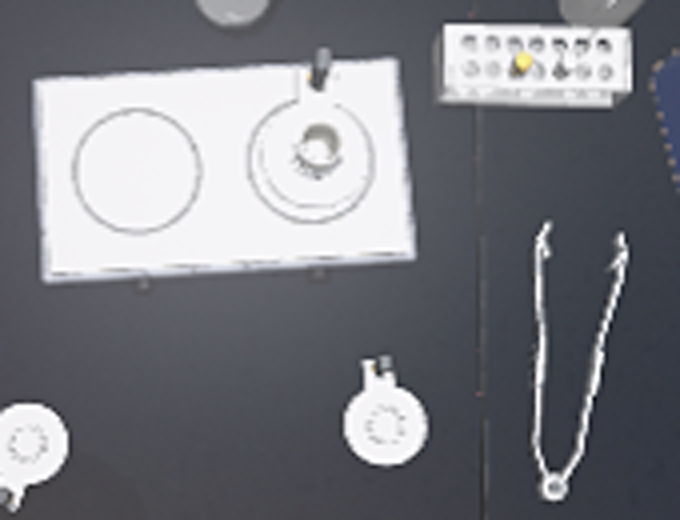

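The crop confirms it: the largest carrier, with the crucible, stands on the right ring, crucible lip at crop (321,145) and dark lug at (322,65). The empty ring is at (137,171). Next is a closer side view of the lug and tongs.

Run:
```python
from h import *
im=cv2.imread("pics/side0.png")
crop("side",290,195,440,335,4,"c1",im)
f=lambda x,y:(285+(x-1.5)/4,140+(y-1.5)/4)
print("ringstart",ray("top",f(311,160),.024),"lip",ray("top",f(321,145),.072),"lugtop",ray("top",f(324,55),.089))
for p in[(545,232),(620,245),(554,487)]: print("tong",ray("top",f(*p),.018))
```

```text
ringstart [ 0.6181 -0.1208  0.024 ] lip [ 0.6189 -0.1239  0.072 ] lugtop [ 0.6867 -0.1247  0.089 ]
tong [ 0.5636 -0.3102  0.018 ]
tong [ 0.554 -0.371  0.018]
tong [ 0.3602 -0.3122  0.018 ]
```

View pics/c1.png

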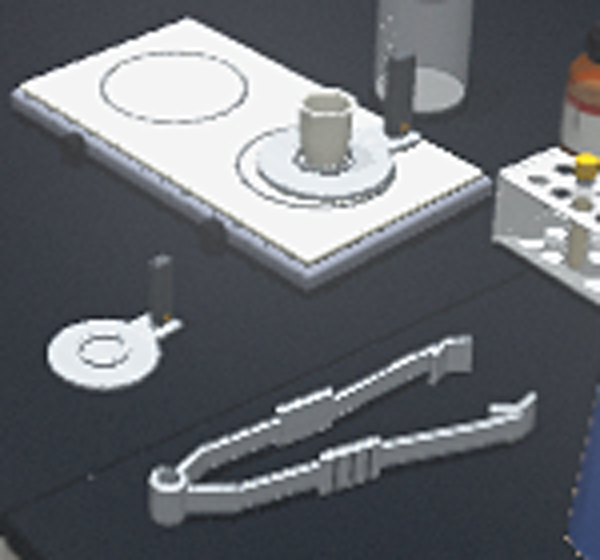

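The side crop shows the crucible lip at (328,95), the lug top at (401,57), and the tongs with their pivot at (168,478) and paddles at (304,415) and (350,462).

Run:
```python
from h import *
f=lambda x,y:(290+(x-1.5)/4,195+(y-1.5)/4)
for n,p,z in [("lip",(328,97),.072),("foot",(325,165),.032),("lug",(401,57),.089),("lugbase",(404,130),.032),("ring",(174,87),.024),("padL",(304,403),.024),("padR",(350,447),.024),("jawL",(455,343),.023),("jawR",(517,402),.023),("piv",(168,475),.022)]:
    print(n,ray("side",f(*p),z))
print(cv2.Rodrigues(sensors.observe()["ee_rot"])[0].round(3))
```

```text
lip [ 0.6262 -0.1205  0.072 ]
foot [ 0.6145 -0.1337  0.032 ]
lug [ 0.6781 -0.1309  0.089 ]
lugbase [ 0.6852 -0.1305  0.032 ]
ring [0.6061 0.0177 0.024 ]
padL [ 0.4549 -0.3054  0.024 ]
padR [ 0.4508 -0.3477  0.024 ]
jawL [ 0.5587 -0.3129  0.023 ]
jawR [ 0.5488 -0.3714  0.023 ]
piv [ 0.3624 -0.3081  0.022 ]
[[-0.916  0.401 -0.   ]
 [ 0.401  0.916 -0.001]
 [-0.    -0.001 -1.   ]]
```

Run:
```python
from h import *
f=lambda x,y:(290+(x-1.5)/4,195+(y-1.5)/4)
print("beaker base",ray("side",f(435,90),0.003),ray("top",(344,138),0.003), ray("top",(344,128),0.092))
```

```text
beaker base [ 0.7763 -0.0655  0.003 ] [ 0.7643 -0.062   0.003 ] [ 0.7673 -0.0569  0.092 ]
```

>>> arm_command:
  deltas: [0,0,0.09,0.05,-0.04,-0.01,40,0,0,0.15,0.1,-0.08,-0.02,40,0,0,0.209,0.15,-0.16,-0.03,40,0,0,0.209,0.19,-0.24,-0.04,40,0,0,0.209,0.24,-0.32,-0.04,40,0,0,0.209,0.29,-0.4,-0.04,40,0,0,0.209,0.33,-0.48,-0.04,40,0,0,0.209,0.37,-0.56,-0.04,40,0,0,0.209,0.4,-0.64,-0.04,40,0,0,0.209,0.431,-0.7,-0.04,40,0,0,0.209,0.431,-0.7,-0.04,40,0,0,0.209,0.431,-0.7,-0.04,40,0,0,0.209,0.431,-0.7,-0.04,40,0,0,0.209,0.431,-0.7,-0.04,40,0,0,0.209,0.431,-0.7,-0.04,40,0,0,0.209,0.431,-0.7,-0.04,40,0,0,0.209,0.431,-0.7,-0.04,40,0,0,0.209,0.431,-0.7,-0.04,40,0,0,0.209,0.431,-0.7,-0.04,40,0,0,0.209,0.431,-0.7,-0.04,40]
  force: 10

```text
clock: 2.1
position: [0.6814, -0.1256, 0.2054]
ee_rot: [-0.13, -3.138, -0.002]
force: [0.6, 1.1, 0.1]
width: 0.434
gripper_force: 0.0
```

>>> arm_command:
  deltas: [0,0,0,0,-0.002,-0.03,40,0,0,0,0,-0.002,-0.06,40,0,0,0,0,-0.002,-0.085,40,0,0,0,0,-0.002,-0.085,40,0,0,0,0,-0.002,-0.085,40]

```text
clock: 2.6
position: [0.6818, -0.1281, 0.1213]
ee_rot: [-0.13, -3.139, -0.001]
force: [0.4, -0.2, 0.4]
width: 0.435
gripper_force: 0.0
```

Run:
```python
from h import *
print(sensors.observe()["position"])
crop("side",310,150,450,270,5,"s1")
```

```text
[ 0.68176263 -0.12805652  0.1213085 ]
```

View pics/s1.png

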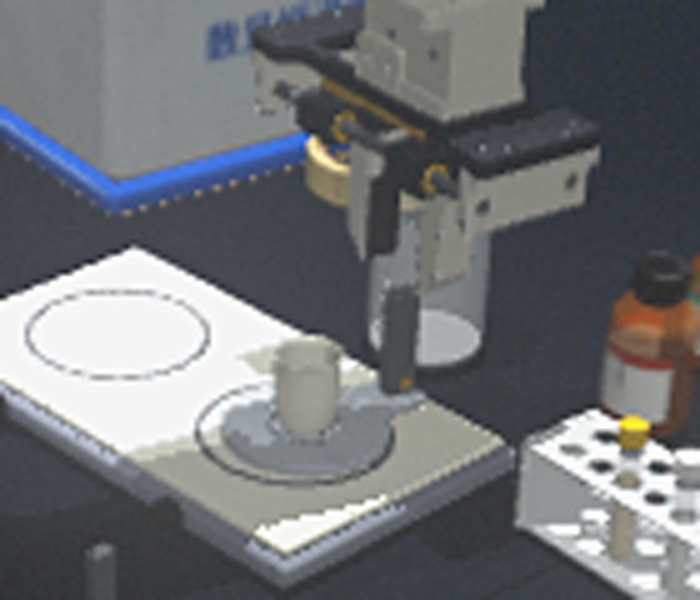

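The open fingers straddle the lug top at (402,293), with fingertips at (372,255) and (440,285). I'll descend and close.

>>> arm_command:
  deltas: [0,0,0,0,0,-0.02,40,0,0,0,0,0,-0.04,40,0,0,0,0,0,-0.052,40,0,0,0,0,0,-0.052,40,0,0,0,0,0,-0.052,25,0,0,0,0,0,-0.052,16,0,0,0,0,0,-0.052,10,0,0,0,0,0,-0.052,8,0,0,0,0,0,-0.052,8,0,0,0,0,0,-0.052,8,0,0,0,0,0,-0.052,8,0,0,0,0,0,-0.052,8]
  force: 15

```text
clock: 3.85
position: [0.6828, -0.1288, 0.0697]
ee_rot: [0.132, 3.137, 0.001]
force: [1.3, 2.9, 6.4]
width: 0.132
gripper_force: 15.0
```

Run:
```python
from h import *
print(sensors.observe())
for n in("top","side"): cv2.imwrite(f"pics/{n}1.png",optics.get_image(n))
a=cv2.resize(cv2.imread("pics/top1.png")[140:215,285:395],None,fx=5,fy=5,interpolation=2)[:, :390]
b=cv2.resize(cv2.imread("pics/side1.png")[190:265,320:440],None,fx=5,fy=5,interpolation=2)[:, :410]
cv2.imwrite("pics/m1.png",np.hstack([cv2.imread("pics/top1.png")[130:215,290:395].repeat(4,0).repeat(4,1)[:340,:400],cv2.imread("pics/side1.png")[185:270,330:430].repeat(4,0).repeat(4,1)[:340,:400]]))
```

```text
{'clock': 3.85, 'joints': array([ 0.02563422,  0.71194444,  0.13675843,  1.56408326, -0.11782912,
        0.8716324 ,  1.69208342]), 'dq': array([-0.00026336, -0.00060116,  0.00032849,  0.00181503,  0.00017452,
        0.00012938,  0.00160914]), 'joint_efforts': array([ 2.50481598e+00, -7.64942837e+01,  6.11208603e+00, -2.38537842e+01,
        1.02526680e+00,  2.48841383e-01,  6.57344540e-02]), 'position': array([ 0.68277388, -0.12879164,  0.06971145]), 'ee_rot': array([1.31854577e-01, 3.13675988e+00, 1.15392650e-03]), 'force': array([1.27987782, 2.88432053, 6.44116065]), 'ft_torque': array([ 0.70466539, -0.25719307, -0.05598108]), 'gripper_force': 15.001028180122375, 'width': 0.13187955567469062}
```

View pics/m1.png

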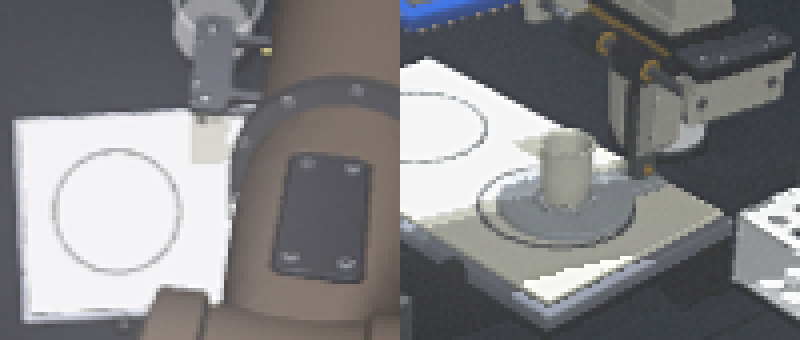

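The lug is gripped (about 12 mm opening) and the crucible is still seated. I'll slide slowly by (-0.015, +0.142), keeping level.

>>> arm_command:
  deltas: [0,0,0,0,0.002,0,8,0,0,0,-0.001,0.006,0,8,0,0,0,-0.001,0.011,0,8,0,0,0,-0.002,0.017,0,8,0,0,0,-0.002,0.023,0,8,0,0,0,-0.003,0.029,0,8,0,0,0,-0.004,0.035,0,8,0,0,0,-0.004,0.041,0,8,0,0,0,-0.005,0.047,0,8,0,0,0,-0.006,0.053,0,8,0,0,0,-0.006,0.059,0,8,0,0,0,-0.007,0.065,0,8,0,0,0,-0.008,0.071,0,8,0,0,0,-0.008,0.077,0,8,0,0,0,-0.009,0.083,0,8,0,0,0,-0.01,0.089,0,8,0,0,0,-0.01,0.094,0,8,0,0,0,-0.011,0.098,0,8,0,0,0,-0.011,0.1,0,8,0,0,0,-0.011,0.1,0,8]

```text
clock: 5.95
position: [0.6712, -0.0329, 0.0697]
ee_rot: [0.136, 3.137, -0.006]
force: [-0.0, -6.2, 7.7]
width: 0.13
gripper_force: 15.0
```

>>> arm_command:
  deltas: [0,0,0,0,0.002,0,8,0,0,0,-0.001,0.006,0,8,0,0,0,-0.001,0.011,0,8,0,0,0,-0.002,0.017,0,8,0,0,0,-0.002,0.023,0,8,0,0,0,-0.003,0.029,0,8,0,0,0,-0.004,0.035,0,8,0,0,0,-0.004,0.039,0,8,0,0,0,-0.004,0.042,0,8,0,0,0,-0.004,0.042,0,8,0,0,0,-0.004,0.042,0,8]

```text
clock: 7.05
position: [0.6672, 0.009, 0.0697]
ee_rot: [0.136, 3.137, -0.006]
force: [-0.8, -6.0, 9.0]
width: 0.129
gripper_force: 15.0
```

Run:
```python
from h import *
for n in("top","side"): cv2.imwrite(f"pics/{n}2.png",optics.get_image(n))
cv2.imwrite("pics/m2.png",np.hstack([cv2.resize(cv2.imread("pics/top2.png")[130:220,285:385],None,fx=4,fy=4,interpolation=2),cv2.resize(cv2.imread("pics/side2.png")[180:270,290:390],None,fx=4,fy=4,interpolation=2)]))
print(pix("side",[.6062,.0185,.024]),pix("side",[.6062,.0185,.072]),pix("side",[.6062,.0185,.03]))
```

```text
[333.  216.3] [333.  200.9] [333.  214.4]
```

View pics/m2.png

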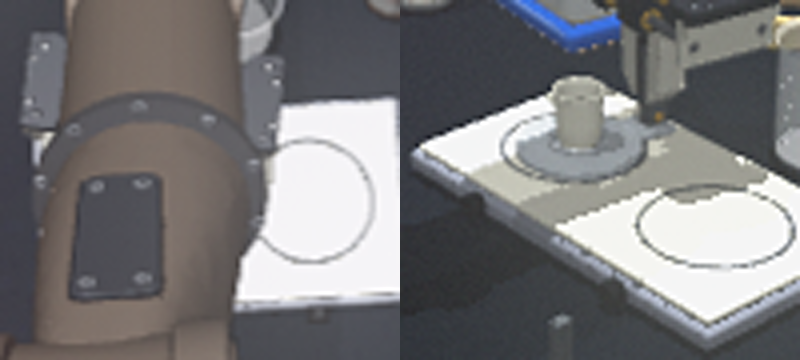

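The carrier is nearly on the mark: crucible lip at side px (334.6,201.5) against the target (333,200.9), with the disc slightly to the right inside the ring.

Run:
```python
from h import *
f=lambda x,y:(290+(x-400-1.5)/4,180+(y-1.5)/4)
print(ray("side",f(579,88),.072), ray("side",f(583,145),.030),ray("side",f(648,150),.030),ray("side",f(515,150),.030))
```

```text
[0.6067 0.0129 0.072 ] [0.6064 0.0077 0.03  ] [ 0.6381 -0.0244  0.03  ] [0.5644 0.0296 0.03  ]
```

>>> arm_command:
  deltas: [0,0,0,0,0.002,0,8,0,0,0,0,0.004,0,8,0,0,0,0,0.006,0,8,0,0,0,0,0.006,0,8,0,0,0,0,0.006,0,8]

```text
clock: 7.65
position: [0.6672, 0.0145, 0.0697]
ee_rot: [0.137, 3.137, -0.006]
force: [-0.2, -7.9, 8.6]
width: 0.13
gripper_force: 15.0
```

>>> arm_command:
  deltas: [0,0,0,0,-0.002,0,8,0,0,0,0,-0.004,0,8,0,0,0,0,-0.004,0,8,0,0,0,0,-0.004,0,16,0,0,0,0,-0.004,0,24,0,0,0,0,-0.004,0,32,0,0,0,0,-0.004,0,36,0,0,0,0,-0.004,0,36,0,0,0,0,-0.004,0.02,36,0,0,0,0,-0.004,0.05,36,0,0,0,0,-0.004,0.09,36,0,0,0,0,-0.004,0.13,36,0,0,0,0,-0.004,0.15,36]

```text
clock: 8.95
position: [0.668, 0.0144, 0.2227]
ee_rot: [0.133, 3.134, 0.001]
force: [0.7, 0.1, -0.3]
width: 0.393
gripper_force: 0.0
```

>>> arm_command:
  deltas: [0,0,-0.047,-0.03,-0.04,0,75,0,0,-0.047,-0.06,-0.08,0,75,0,0,-0.047,-0.085,-0.12,0,75,0,0,-0.047,-0.11,-0.16,-0.02,75,0,0,-0.047,-0.14,-0.2,-0.04,75,0,0,-0.047,-0.165,-0.24,-0.06,75,0,0,-0.047,-0.19,-0.28,-0.08,75,0,0,-0.047,-0.2145,-0.32,-0.1,75,0,0,-0.047,-0.2145,-0.341,-0.12,75,0,0,-0.047,-0.2145,-0.341,-0.13,75,0,0,-0.047,-0.2145,-0.341,-0.13,75,0,0,-0.047,-0.2145,-0.341,-0.13,75,0,0,-0.047,-0.2145,-0.341,-0.13,75]

```text
clock: 10.25
position: [0.4535, -0.3253, 0.0896]
ee_rot: [0.245, 3.131, 0.0]
force: [0.6, -0.5, 0.3]
width: 0.818
gripper_force: 0.0
```

Run:
```python
from h import *
for n in("top","side"): cv2.imwrite(f"pics/{n}3.png",optics.get_image(n))
cv2.imwrite("pics/m3.png",np.hstack([cv2.resize(cv2.imread("pics/top3.png")[130:270,285:385],None,fx=4,fy=4,interpolation=2),cv2.resize(cv2.imread("pics/side3.png")[195:335,330:430],None,fx=4,fy=4,interpolation=2)]))
```

```text
(no output)
```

View pics/m3.png

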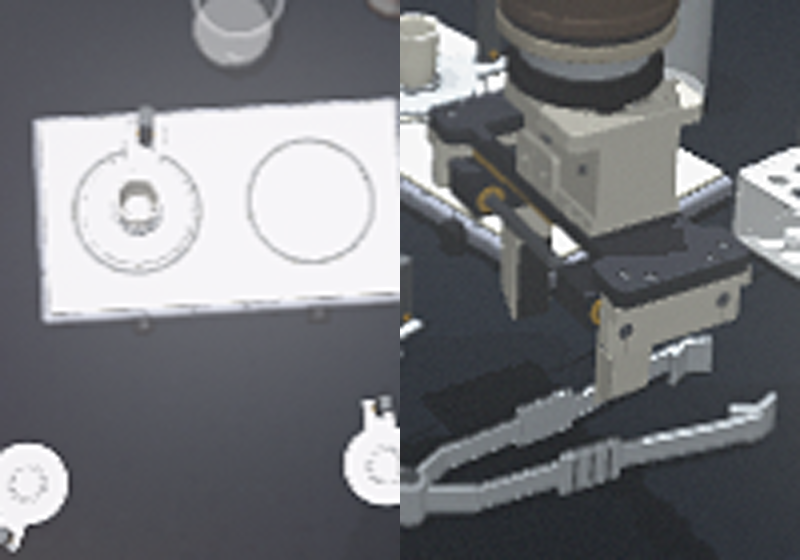

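The top view shows the carrier well centred in the left ring: crucible lip at crop (139,195), ring centre at (137,211). In the side view the fingers hang above the tong paddles at (547,415) and (592,465). I'll descend and squeeze to 45.5 mm.

>>> arm_command:
  deltas: [0,0,0,0,0,-0.03,75,0,0,0,0,0,-0.055,75,0,0,0,0,0,-0.067,75,0,0,0,0,0,-0.067,75,0,0,0,0,0,-0.067,60,0,0,0,0,0,-0.067,52,0,0,0,0,0,-0.067,48,0,0,0,0,0,-0.067,45.5,0,0,0,0,0,-0.067,45.5,0,0,0,0,0,-0.067,45.5,0,0,0,0,0,-0.067,45.5,0,0,0,0,0,-0.067,45.5]
  force: 25

```text
clock: 11.55
position: [0.4532, -0.3267, 0.0225]
ee_rot: [0.248, 3.13, -0.001]
force: [1.4, 1.0, 6.3]
width: 0.497
gripper_force: 8.2
```

Run:
```python
from h import *
f=lambda x,y:(285+(x-1.5)/4,130+(y-1.5)/4)
print("lip",ray("top",f(139,194),.072),"ring",ray("top",f(137,211),.024),"lug",ray("top",f(147,113),.089))
crop("side",330,195,460,335,4,"s4")
```

```text
lip [0.6091 0.0175 0.072 ] ring [0.6064 0.0189 0.024 ] lug [0.6695 0.0124 0.089 ]
```

View pics/s4.png

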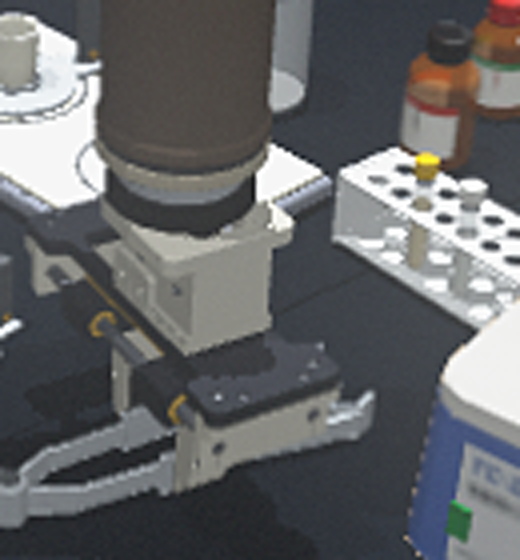

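The tongs are squeezed to about 45.6 mm with the paddles between the pads. I'll lift and carry them above the crucible.

>>> arm_command:
  deltas: [0,0,0,0,0,0.01,45.5,0,0,0,0,0,0.03,45.5,0,0,0,0,0,0.06,45.5,0,0,0,0,0,0.09,45.5,0,0,0,0,0,0.12,45.5,0,0,0.01,0,0.02,0.145,45.5,0,0,0.02,0.005,0.05,0.15,45.5,0,0,0.03,0.01,0.08,0.15,45.5,0,0,0.04,0.015,0.11,0.15,45.5,0,0,0.05,0.02,0.14,0.15,45.5,0,0,0.06,0.025,0.17,0.15,45.5,0,0,0.07,0.03,0.2,0.15,45.5,0,0,0.08,0.035,0.23,0.15,45.5,0,0,0.09,0.04,0.26,0.15,45.5,0,0,0.1,0.045,0.29,0.15,45.5,0,0,0.1,0.05,0.315,0.15,45.5,0,0,0.1,0.055,0.335,0.15,45.5,0,0,0.1,0.055,0.345,0.15,45.5,0,0,0.1,0.055,0.345,0.15,45.5,0,0,0.1,0.055,0.345,0.15,45.5]

```text
clock: 13.6
position: [0.5068, 0.0173, 0.1718]
ee_rot: [-0.003, -3.141, 0.001]
force: [0.9, -0.5, -1.0]
width: 0.495
gripper_force: 5.6
```

Run:
```python
from h import *
for n in("top","side"): cv2.imwrite(f"pics/{n}5.png",optics.get_image(n))
cv2.imwrite("pics/m5.png",np.hstack([cv2.resize(cv2.imread("pics/top5.png")[120:250,275:375],None,fx=4,fy=4,interpolation=2),cv2.resize(cv2.imread("pics/side5.png")[120:250,290:390],None,fx=4,fy=4,interpolation=2)]))
s=sensors.observe();p=s["position"];print(p,s["ee_rot"],s["width"])
j=p+[.1,0,-.0105]; print("expected jaw",j,pix("top",j),pix("side",j))
```

```text
[0.50696975 0.01691986 0.17181952] [-5.26438024e-03 -3.14140585e+00  9.66937243e-04] 0.4937241385670534
expected jaw [0.60696975 0.01691986 0.16131952] [319.6 171.8] [333.6 171.1]
```

View pics/m5.png

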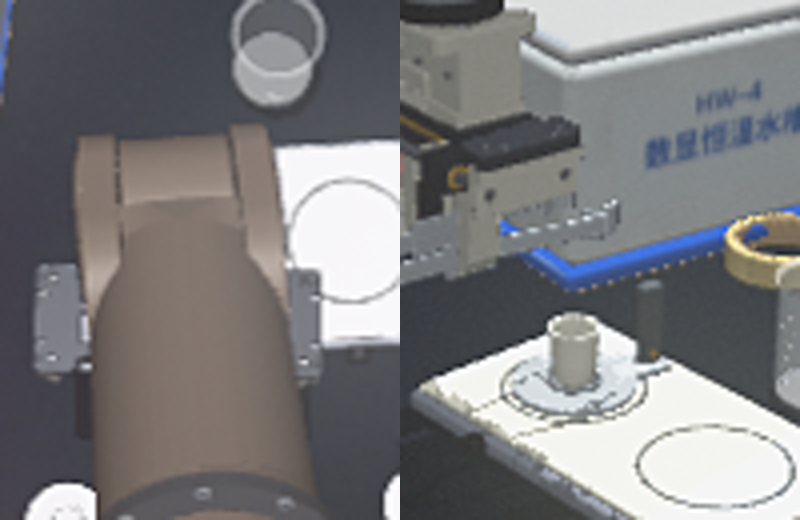

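The tongs are above the crucible. The right jaw shows at side crop (575–618, ~215), the crucible lip at (574,325); the top view is blocked by the arm. I'll check the jaw's x by projection.

Run:
```python
from h import *
g=lambda P:((pix("side",P)-[290,120])*4+[401.5,1.5]).round()
for x in(.593,.607,.621):
  for y in (-.006,-.012): print(x,y,g([x,y,.1725]),g([x,y,.1505]))
print(g([.608,.018,.072]))
# measured tip corners in crop -> world at y=-.008 plane
c=optics.calibration("side"); 
for p in[(618,203),(616,232)]:
  q=(290+(p[0]-401.5)/4,120+(p[1]-1.5)/4); a=ray("side",q,.1); b=ray("side",q,.2); t=(-.008-a[1])/(b[1]-a[1]); print(a+(b-a)*t)
```

```text
0.593 -0.006 [580. 207.] [580. 238.]
0.593 -0.012 [585. 210.] [585. 241.]
0.607 -0.006 [597. 202.] [597. 232.]
0.607 -0.012 [602. 205.] [602. 236.]
0.621 -0.006 [614. 197.] [614. 227.]
0.621 -0.012 [620. 200.] [619. 230.]
[576. 325.]
[ 0.62280548 -0.008       0.16816168]
[ 0.62146344 -0.008       0.14761082]
```

The jaw centre is at about (0.608, 0.017), on target. I'll open slightly to 47.5 mm and lower carefully, watching the force.

>>> arm_command:
  deltas: [0,0,0,0.0005,0.001,-0.01,46,0,0,0,0.0005,0.001,-0.03,47,0,0,0,0.0005,0.001,-0.05,47.5,0,0,0,0.0005,0.001,-0.065,47.5,0,0,0,0.0005,0.001,-0.07,47.5,0,0,0,0.0005,0.001,-0.07,47.5,0,0,0,0.0005,0.001,-0.07,47.5,0,0,0,0.0005,0.001,-0.07,47.5]

```text
clock: 14.5
position: [0.5083, 0.0194, 0.1024]
ee_rot: [0.002, 3.14, 0.0]
force: [-0.0, -0.6, -1.3]
width: 0.516
gripper_force: 5.2
```

>>> arm_command:
  deltas: [0,0,0,0,0,-0.003,47.5,0,0,0,0,0,-0.006,47.5,0,0,0,0,0,-0.009,47.5,0,0,0,0,0,-0.009,47.5]

```text
clock: 14.9
position: [0.5074, 0.0195, 0.0923]
ee_rot: [-0.002, -3.141, 0.0]
force: [0.1, 0.0, -1.0]
width: 0.517
gripper_force: 5.2
```

>>> arm_command:
  deltas: [0,0,0,0,0,-0.004,47.5,0,0,0,0,0,-0.008,47.5,0,0,0,0,0,-0.012,47.5,0,0,0,0,0,-0.012,47.5]

```text
clock: 15.3
position: [0.5073, 0.0194, 0.0801]
ee_rot: [-0.002, -3.141, 0.0]
force: [0.2, -0.4, -0.4]
width: 0.515
gripper_force: 5.2
```

>>> arm_command:
  deltas: [0,0,0,0,0,-0.004,47.5,0,0,0,0,0,-0.008,47.5,0,0,0,0,0,-0.009,47.5,0,0,0,0,0,-0.009,47.5]

```text
clock: 15.7
position: [0.5076, 0.0195, 0.0715]
ee_rot: [-0.002, -3.141, 0.0]
force: [0.1, 0.2, -0.2]
width: 0.513
gripper_force: 5.2
```

Run:
```python
from h import *
a=optics.get_image("side"); cv2.imwrite("pics/side6.png",a); b=cv2.imread("pics/side5.png")
s=sensors.observe(); print(s["position"],s["force"],s["width"])
# crucible shift since side5: warm-white mask, rows below jaws (lip/foot)
for im in(b,a):
    hsv=cv2.cvtColor(im,cv2.COLOR_BGR2HSV)[194:222,322:345]; m=(hsv[...,1]>18)&(hsv[...,0]<35)
    ys,xs=np.nonzero(m); print(len(xs),xs.min()+322,xs.max()+322,ys.min()+194,ys.max()+194,xs.mean()+322)
```

```text
[0.50772747 0.01949567 0.0716677 ] [-0.75817791  0.2788646  -1.2952075 ] 0.521594934133673
19 329 337 200 215 333.1578947368421
9 329 338 200 215 332.55555555555554
```

No contact on the way down. Now I'll close the jaws.

>>> arm_command:
  deltas: [0,0,0,0,0,0,45,0,0,0,0,0,0,43,0,0,0,0,0,0,41,0,0,0,0,0,0,39.5,0,0,0,0,0,0,38.5,0,0,0,0,0,0,37.5,0,0,0,0,0,0,36.5,0,0,0,0,0,0,35,0,0,0,0,0,0,33,0,0,0,0,0,0,30,0,0,0,0,0,0,30,0,0,0,0,0,0,30,0,0,0,0,0,0,30,0,0,0,0,0,0,30,0,0,0,0,0,0,30]
  force: 25

```text
clock: 17.25
position: [0.5078, 0.0195, 0.0717]
ee_rot: [0.002, 3.142, 0.0]
force: [-0.1, 1.1, -0.4]
width: 0.421
gripper_force: 25.0
```

The jaws closed on something at 38.7 mm, wider than the 37 mm expected, so they are probably on the lip. I'll reopen, go 6 mm lower and close again.

>>> arm_command:
  deltas: [0,0,0,0,0,0,40,0,0,0,0,0,0,42,0,0,0,0,0,0,44,0,0,0,0,0,0,46,0,0,0,0,0,0,47.5,0,0,0,0,0,0,47.5,0,0,0,0,0,-0.003,47.5,0,0,0,0,0,-0.006,47.5,0,0,0,0,0,-0.006,47.5,0,0,0,0,0,-0.006,47.5]

```text
clock: 18.25
position: [0.5076, 0.0195, 0.0656]
ee_rot: [-0.002, -3.141, 0.0]
force: [0.1, 0.2, -1.0]
width: 0.517
gripper_force: 5.2
```

>>> arm_command:
  deltas: [0,0,0,0,0,0,45,0,0,0,0,0,0,43,0,0,0,0,0,0,41,0,0,0,0,0,0,39.5,0,0,0,0,0,0,38.5,0,0,0,0,0,0,37.5,0,0,0,0,0,0,36.5,0,0,0,0,0,0,35,0,0,0,0,0,0,33,0,0,0,0,0,0,30,0,0,0,0,0,0,30,0,0,0,0,0,0,30,0,0,0,0,0,0,30,0,0,0,0,0,0,30,0,0,0,0,0,0,30]
  force: 25

```text
clock: 19.75
position: [0.5077, 0.0195, 0.0657]
ee_rot: [-0.002, -3.142, -0.0]
force: [-0.6, -0.0, -2.0]
width: 0.41
gripper_force: 25.0
```

It closed at 37.6 mm, as expected for the body of the crucible. Lifting slowly.

>>> arm_command:
  deltas: [0,0,0,0,0,0.002,30,0,0,0,0,0,0.005,30,0,0,0,0,0,0.01,30,0,0,0,0,0,0.016,30,0,0,0,0,0,0.024,30,0,0,0,0,0,0.032,30,0,0,0,0,0,0.04,30,0,0,0,0,0,0.048,30,0,0,0,0,0,0.056,30,0,0,0,0,0,0.064,30,0,0,0,0,0,0.072,30,0,0,0,0,0,0.08,30,0,0,0,0,0,0.088,30,0,0,0,0,0,0.096,30,0,0,0,0,0,0.102,30,0,0,0,0,0,0.107,30,0,0,0,0,0,0.11,30,0,0,0,0,0,0.11,30,0,0,0,0,0,0.11,30,0,0,0,0,0,0.11,30]

```text
clock: 21.75
position: [0.5075, 0.0195, 0.1754]
ee_rot: [-0.002, -3.141, 0.0]
force: [0.8, -1.0, -1.6]
width: 0.407
gripper_force: 25.0
```

Run:
```python
from h import *
im=optics.get_image("side"); cv2.imwrite("pics/side7.png",im); b=cv2.imread("pics/side5.png")
s=sensors.observe(); print(s["position"],s["force"],s["width"])
# crucible gone from seat? compare; where does beige appear at lifted place
for P in([.608,.018,.072],[.608,.018,.05],[.608,.018,.14],[.608,.018,.145],[.608,.018,.18]):
    u=pix("side",P).round().astype(int); print(P,u,"before",b[u[1],u[0]],"now",im[u[1],u[0]])
# profile along the crucible axis, column u
u=pix("side",[.608,.018,.14]).round().astype(int)[0]
print([(r,im[r,u-1:u+2].mean(0).round().tolist()) for r in range(156,222,2)])
```

```text
[0.50755399 0.01948922 0.17542662] [ 0.22975905  0.37472113 -0.94549921] 0.41144679798254985
[0.608, 0.018, 0.072] [334 201] before [151 160 161] now [251 251 250]
[0.608, 0.018, 0.05] [334 208] before [146 157 156] now [239 237 233]
[0.608, 0.018, 0.14] [334 178] before [125 122 118] now [138 147 145]
[0.608, 0.018, 0.145] [334 176] before [134 129 124] now [133 129 125]
[0.608, 0.018, 0.18] [334 164] before [136 136 133] now [153 164 165]
[(156, [120.0, 125.0, 124.0]), (158, [126.0, 128.0, 125.0]), (160, [127.0, 128.0, 124.0]), (162, [193.0, 200.0, 200.0]), (164, [147.0, 157.0, 158.0]), (166, [188.0, 200.0, 200.0]), (168, [138.0, 148.0, 148.0]), (170, [138.0, 137.0, 134.0]), (172, [168.0, 164.0, 158.0]), (174, [123.0, 121.0, 116.0]), (176, [128.0, 125.0, 121.0]), (178, [136.0, 145.0, 144.0]), (180, [109.0, 113.0, 111.0]), (182, [140.0, 138.0, 135.0]), (184, [138.0, 139.0, 135.0]), (186, [193.0, 109.0, 76.0]), (188, [216.0, 114.0, 65.0]), (190, [138.0, 83.0, 62.0]), (192, [121.0, 103.0, 100.0]), (194, [72.0, 69.0, 65.0]), (196, [74.0, 71.0, 66.0]), (198, [72.0, 69.0, 65.0]), (200, [151.0, 148.0, 146.0]), (202, [247.0, 247.0, 247.0]), (204, [245.0, 244.0, 244.0]), (206, [245.0, 245.0, 245.0]), (208, [239.0, 236.0, 232.0]), (210, [239.0, 237.0, 232.0]), (212, [209.0, 205.0, 199.0]), (214, [137.0, 135.0, 130.0]), (216, [134.0, 132.0, 127.0]), (218, [120.0, 119.0, 115.0]), (220, [169.0, 166.0, 159.0])]
```

The crucible is up: its beige spans side rows 162–179, as expected for an underside near z = 0.14, and the seat is empty. I'll check that the lug and carrier haven't moved, then hand in.

Run:
```python
from h import *
im=optics.get_image("side"); b=cv2.imread("pics/side5.png")
t=b[188:213,344:360]; r=cv2.matchTemplate(im[178:223,334:370],t,cv2.TM_CCOEFF_NORMED)
_,v,_,l=cv2.minMaxLoc(r); print(v,l,"(10,10)=unmoved")
if v>.8 and abs(l[0]-10)<=1 and abs(l[1]-10)<=1: print(arm.sign_off())
```

```text
0.9966433048248291 (10, 10) (10,10)=unmoved
the job is handed in; nothing more can be done
None
```

The job is handed in: the carrier stands on the formerly empty mark and the crucible is held up in the squeezed tongs with its underside at about z = 0.14 m; no verdict came back.

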